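# Ink a stamp and hold it down on a sprung stamping stand

### The job

Pick up the blue-handled rubber stamp, ink it by setting its face flat on the dark pad inside the open round tin, then place it squarely inside the printed frame on the card of the sprung stamping stand. With the stamp, push the card table about halfway down (9 mm, pointer in the green band, never as far as its bottom stop) and keep it there; finish while still gripping the stamp and holding the table down. The robot itself must not touch the stand, and the tin, the other stamps and everything else must be left in place and upright.

Things in the scene. Friction and masses are not known exactly. Their poses are not given: they have to be found in the camera images.
- blue_stamp: The stamp to use: blue grip, 80 mm tall, loose, about 0.1 kg, standing upright on the cork mat. Origin at the centre of the underside (printing face), z up. Rubber face 50 mm along x, 28 mm along y; grey base 52 x 30 mm up to 18 mm height; then the blue grip, 30 mm along x, 24 mm along y, flat sides, from 18 to 80 mm. The same either way round.
- stamp_face (a point): Centre of the blue stamp's printing face, the same point as its origin.
- green_stamp: Bystander: a stamp of the same shape and size with a green grip, loose on the cork mat; origin at the centre of its underside.
- wood_stamp: Bystander: a stamp of the same shape and size with a brown wooden grip, loose on the cork mat; origin at the centre of its underside. The three stamps stand in a row about 100 mm apart, in any order.
- mat: Fixed cork mat under the three stamps, 100 mm along its x, 300 mm along its y, 3 mm thick; origin at the centre of its underside.
- tin: Open round steel ink tin, loose, 0.3 kg: outer diameter 90 mm, rim 22 mm above the work surface, wall 3 mm (84 mm inside). A firm, flat, dark blue pad fills its floor, its top 12 mm above the work surface, 10 mm below the rim. Origin at the centre of the underside.
- pad_centre (a point): Centre of the pad's top face inside the tin, 12 mm above the tin's underside.
- press: Sprung stamping stand, fixed: grey frame 120 mm along its x, 100 mm along its y, 46 mm high, origin at the centre of its underside. In it an aluminium table (98 x 78 mm), its top 58 mm above the work surface at rest, bears a card. At the middle of the +x edge stands a white scale plate, 26 mm wide, top 90 mm above the work surface, 60 to 65 mm from the centre.
- card_centre (a point): Centre of the card table's top; moves down with it; axes as the stand's. A buff card (86 x 66 mm) lies fixed there with a dark printed frame 64 mm along x by 42 mm along y around this point.
- platen (a joint): Downward travel of the card table, m: 0 at rest (up), 0.018 at its bottom stop. A spring pushes it up: about 5 N starts it moving, 0.5 N more per mm (about 9.5 N at 9 mm); it rises when let go. A red pointer on the table moves down the scale plate: in the green band at 0.006 to 0.012, in the red bar near the stop.
- tin_lid: Bystander: plain bare-metal lid, flat and round, 94 mm diameter, 10 mm high, loose; origin at the centre of its underside.
- tape_roll: Bystander: brown roll of tape lying flat, 100 mm diameter, 48 mm high, loose; origin at the centre of its underside.
- pen_mug: Bystander: blue mug with three pencils, 80 mm diameter, 90 mm high (pencils to 155 mm), loose; origin at the centre of its underside.
Things that resemble listed ones, but are neither listed nor needed, are in the scene too. Leave any yellow look-alike of the tin alone.

How it is judged (in metres and radians):
On the way, in this order (a step that is already met when the one before it is completed fails the run):
1. the blue stamp is gripped and lifted off the mat (contact force between the fingers and blue_stamp above 1 N and height (world z) of stamp_face above 0.03 m), for 0.1 s.
2. the gripped stamp's face rests flat on the pad in the tin (contact force between the fingers and blue_stamp above 1 N and horizontal distance between stamp_face and pad_centre below 0.014 m and z of stamp_face in the frame of pad_centre below 0.003 m and angle between blue_stamp's own z axis and vertical below 0.15 rad and contact force between blue_stamp and tin above 0.3 N), for 0.1 s.
3. the stamp, square in the printed frame, holds the card table 6 to 12 mm down (value of joint platen between 0.006 and 0.012 m and contact force between blue_stamp and press above 4 N and horizontal distance between stamp_face and card_centre below 0.008 m and z of stamp_face in the frame of card_centre below 0.003 m and angle between the x axis of blue_stamp and the x axis of press, either way round below 0.2 rad and angle between blue_stamp's own z axis and vertical below 0.12 rad and contact force between the fingers and blue_stamp above 1 N), for 0.5 s.
At the end, for the whole second after the job is handed in: Ends holding: gripped blue stamp upright (0.12 rad), on the card within 8 mm and 0.2 rad of the printed frame, pressing with over 4 N, table steady 6 to 12 mm down; robot not touching the stand; tin, other stamps, lid, tape and mug upright (0.3 rad) and within 30 mm of their starts (all of step 3 and velocity of joint platen between -0.01 and 0.01 m/s and contact force between each of the arm, the fingers and press below 0.5 N and distance of each of green_stamp, wood_stamp, tin, tin_lid, tape_roll, pen_mug from where it was at the start of the episode below 0.03 m and angle between each of green_stamp, wood_stamp, tin, tin_lid, tape_roll, pen_mug's own z axis and vertical below 0.3 rad); the arm keeps its last pose, push and grip.
It fails at once if the card table is pushed to its bottom stop (beyond 16.5 mm) (value of joint platen above 0.0165 m).
It fails at once if the robot itself touches the stamping stand (contact force between any of the arm, the fingers and press above 1 N).
It fails at once if the tin or a bystander is pushed more than 30 mm away or tipped over (not (distance of green_stamp from where it was at the start of the episode below 0.03 m) or not (distance of wood_stamp from where it was at the start of the episode below 0.03 m) or not (distance of tin from where it was at the start of the episode below 0.03 m) or not (distance of tin_lid from where it was at the start of the episode below 0.03 m) or not (distance of tape_roll from where it was at the start of the episode below 0.03 m) or not (distance of pen_mug from where it was at the start of the episode below 0.03 m) or angle between any of green_stamp, wood_stamp, tin, tin_lid, tape_roll, pen_mug's own z axis and vertical above 0.5 rad).
It also fails if it takes over 48 s, if anything falls off the work surface, if the arm or the gripper's body presses on something with over 40 N, if the wrist force passes 120 N, or if a joint passes its speed limit or range.

### The arm

A 6-joint arm with a two-finger parallel gripper is mounted at the origin on the work surface. World frame = base frame: x ahead of the robot, y to its left, z up, the work surface at z = 0. Lengths are in m, angles in degrees, forces in N, time in s.
With the tool pointing down it reaches from about 0.275 to 0.725 m from the base axis. Payload 5.6 kg.
Tool frame: the origin (TCP) lies on the centre line of the jaws, within the pads' length; the fingertips stand 19 mm ahead of it and the grasp point (between the pads) is the TCP; y points along the fingers, x is the direction in which the jaws open and shut, and the axes are right-handed (so a half turn about y gives the same grasp; the last joint's range is limited). The gripper opens to 85 mm and grips with 20 to 120 N. Pads are 22 mm wide; open, the fingers measure 114 mm over their backs; the gripper's body (76 mm by 85 mm) begins 54 mm behind the grasp point. The pads swing forward as they close: fully open they stand 13 mm farther back than shut.
Start: joints at [81.967, 14.616, 6.199, 0, -81.583, -16.306], TCP at [0.227, 0.501, 0.25] pointing down, gripper open.
Joint ranges: [-168.99, 168.99], [-69.2, 112.95], [-62.41, 85.93], [-164.36, 98.24], [-168.68, -3.75], [-174.98, 174.98]. Speed limits (degrees/s): [147.25, 147.25, 180, 180, 180, 180].

### API

Orientations are given as a 3x3 rotation matrix whose columns are the frame's x, y, z axes.
In Python, from rig import manip gives the robot as it stands. The module is installed in compiled form; this text tells all that it offers.
- The arm moves only by the tool step_arm, never from a script. Its argument "steps" is a list that holds one entry, the list of rows, each a list of 6 numbers: the shift along the tool's x, y, z in cm, then the turn, a rotation vector about the tool's x, y, z in degrees. A call has 1 to 10 rows; each row is the pose to reach, as a shift and turn from the pose measured when the call began, along the tool's axes at that moment; what a row does not reach only later rows make up. A row lasts 1/8 s, in which the tool goes at most 62.5 mm and 10.7 degrees, less where a joint would pass 70% of its speed; a pose out of reach is approached as far as the arm can. A call with a gripper value outside its range is refused whole. "fingers" is the gripper's target within -1 to 1 (fully open at 1, half-way at 0, shut at -1), set as the call begins (left out, the last holds). The fingers move at their own pace and stop on an object; the grip force is fixed at half the most. Time passes only in rows, so rows that repeat a pose let the fingers close. It gives the time, the measured TCP pose, the force and the opening at its end, in the units of the state.
- manip.observe(): the state, without advancing time (a new reading comes with each control period).
- manip.get_image(name): name is "scene" or "top" or "wrist"; returns a dict with "image" (420x560x3 uint8, red, green, blue), "range_z" (420x560 float32, m along the optical axis (not along the pixel's ray), 0 where there is no reading), "camera_matrix" (3x3 intrinsics, pixels), "camera_from_world" (4x4, takes a point from world to camera coordinates). Camera axes: x right, y up, looking along -z (the intrinsics and any distortion apply to the point x, -y, -z); pixel columns grow to the right and rows downward; lengths in m; the calibration is good to about 2 mm. A picture is of the moment at which its call begins.
- manip.job_done(): hands the job in, once; it reports no verdict.
The state is a dict: "time": time; "q": joint angles; "joint_velocities": joint speeds; "tau": joint torques, N m; "position": TCP position; "tool_rot": TCP orientation; "wrist_force": force on the tool from outside, world axes, zero at the start; "ft_torque": the same for the moment, N m; "width": finger opening in m.
Only numpy, scipy, OpenCV 4.12 (cv2) and the standard library are available. Lean on these libraries where they do the work, as an engineer would, in place of code of your own. Each camera call takes 0.05 s, during which the arm holds its last target.

## Working session

There is one attempt and no reset: what is moved stays moved. The work goes in short steps, Python scripts to look and compute and a tool call to move; the robot and the scene stay as the last step left them, time stands still between calls to the robot, and variables do not carry over. Pictures are saved under pics/ and viewed, and the job is handed in when it is done.

Besides the shell and the picture viewer there is one more tool, called after "Call:" in YAML: its name, and indented under it one key for each argument. step_arm: Moves the arm, as the interface text tells. Its arguments: {"type":"object","properties":{"steps":{"type":"array"},"fingers":{"type":"number"}},"required":["steps"]}

```bash
mkdir -p pics; ls; python3 - <<'E'
from rig import manip
import cv2, numpy as np
s=manip.observe(); print(s)
for n in ("scene","top","wrist"):
    d=manip.get_image(n); cv2.imwrite(f"pics/{n}0.png",d["image"][:,:,::-1]); np.savez(f"pics/{n}0.npz",**d)
    print(n,d["camera_matrix"].tolist(),np.round(d["camera_from_world"],4).tolist(), [k for k in d])
E
```

```text
pics
{'time': 0.0, 'q': array([ 8.19678712e+01,  1.46520136e+01,  6.13137255e+00, -2.95106400e-02,
       -8.15857680e+01, -1.63059158e+01]), 'joint_velocities': array([-0.06255356, -0.05311659, -0.02400758, -0.01705708, -0.05681077,
       -0.02451627]), 'tau': array([ 8.73960798e-04, -3.86624694e+01,  2.37940550e+01,  5.36492586e+00,
       -6.17397149e-03, -1.79357755e-05]), 'position': array([0.22641013, 0.50071325, 0.24940398]), 'tool_rot': array([[-4.12187807e-01, -7.64014327e-04,  9.11098583e-01],
       [-9.11096869e-01, -1.76775484e-03, -4.12188514e-01],
       [ 1.92551686e-03, -9.99998146e-01,  3.25559284e-05]]), 'wrist_force': array([ 0.88802195, -0.06431849, -0.04669394]), 'ft_torque': array([0.01303316, 0.02607014, 0.01382147]), 'width': 0.0851803132202647}
scene [[477.4939557292731, 0.0, 273.73413436592807], [0.0, 477.4939557292731, 212.39307639823798], [0.0, 0.0, 1.0]] [[0.1651, 0.9863, 0.0047, -0.0618], [-0.5789, 0.093, 0.8101, 0.2674], [0.7985, -0.1365, 0.5863, -1.79], [0.0, 0.0, 0.0, 1.0]] ['image', 'range_z', 'camera_matrix', 'camera_from_world']
top [[513.6954120412598, 0.0, 274.92965579170084], [0.0, 513.6954120412598, 209.62625694349182], [0.0, 0.0, 1.0]] [[0.012, -0.9999, -0.0081, -0.0265], [0.9988, 0.0116, 0.0486, -0.5714], [-0.0485, -0.0087, 0.9988, -1.3175], [0.0, 0.0, 0.0, 1.0]] ['image', 'range_z', 'camera_matrix', 'camera_from_world']
wrist [[320.43572352853596, 0.0, 275.3506209011788], [0.0, 320.43572352853596, 210.89399920414183], [0.0, 0.0, 1.0]] [[-0.4114, -0.9114, 0.001, 0.5498], [0.8789, -0.397, -0.2645, 0.0342], [0.2415, -0.1079, 0.9644, -0.3778], [0.0, 0.0, 0.0, 1.0]] ['image', 'range_z', 'camera_matrix', 'camera_from_world']
```

View pics/scene0.png

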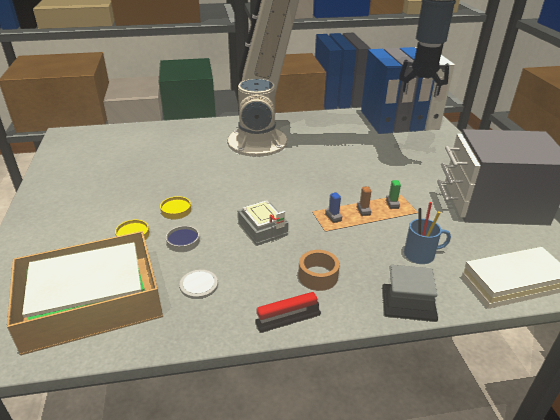

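View pics/top0.png

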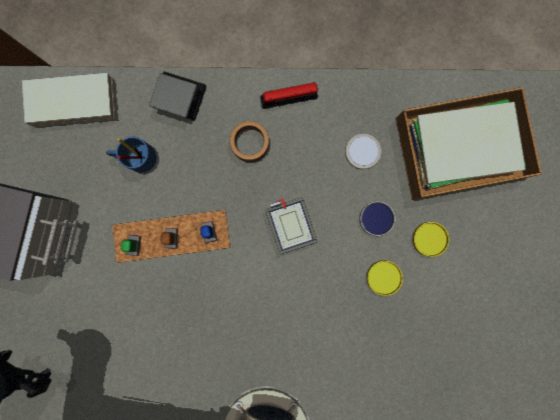

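View pics/wrist0.png

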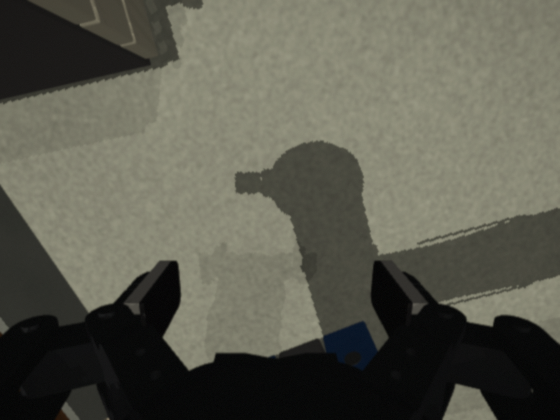

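The top view shows three grips on the mat: blue (207,232), brown (168,238) and green (129,245). The tin candidates are the dark-blue pad (377,219), yellow tins (431,239) and (385,278), and the plain lid (364,151). The blue grip and the dark-blue-pad tin fit the description. I'll confirm both in an enlarged crop and measure them.

```bash
cat > h.py <<'E'
import numpy as np, cv2
def load(n): return dict(np.load(f"pics/{n}.npz"))
def ray(d,u,v,z):
    K=d["camera_matrix"];T=d["camera_from_world"];R=T[:3,:3];t=T[:3,3]
    a=np.linalg.solve(K,[u,v,1.]); r=R.T@np.array([a[0],-a[1],-1.]); c=-R.T@t
    return c+r*(z-c[2])/r[2]
def proj(d,p):
    K=d["camera_matrix"];T=d["camera_from_world"]; q=T[:3,:3]@np.array(p)+T[:3,3]
    w=K@np.array([q[0],-q[1],-q[2]]); return w[:2]/w[2]
def pts(d,mask,z):
    v,u=np.nonzero(mask); return np.array([ray(d,a,b,z)[:2] for a,b in zip(u,v)])
def rect(P):
    (c,s,a)=cv2.minAreaRect((P*1000).astype(np.float32)); return np.round(c,1),np.round(s,1),round(a,1)
E
python3 - <<'E'
from h import *
t=load("top0"); im=t["image"]; 
c=im[170:310,100:460]
cv2.imwrite("pics/crop1.png",cv2.resize(c[:, :],None,fx=2.2,fy=2.2,interpolation=cv2.INTER_CUBIC)[:,:,::-1])
a=cv2.resize(im[195:260,170:330][:,:150],None,fx=5,fy=5,interpolation=cv2.INTER_CUBIC)
cv2.imwrite("pics/crop2.png",a[:,:,::-1])
hsv=cv2.cvtColor(im,cv2.COLOR_RGB2HSV)
blue=((hsv[...,0]>105)&(hsv[...,0]<130)&(hsv[...,1]>120)&(hsv[...,2]>50)).astype(np.uint8)
n,l,st,ce=cv2.connectedComponentsWithStats(blue)
for i in range(1,n):
    if st[i,4]>40: print(st[i],ce[i],np.median(t["range_z"][l==i]))
C=t["camera_from_world"]
def h(u,v):
    z=t["range_z"][v,u];K=t["camera_matrix"];x=np.array([(u-K[0,2])/K[0,0]*z,-(v-K[1,2])/K[1,1]*z,-z]);return C[:3,:3].T@(x-C[:3,3])
for p in [(207,231),(168,237),(129,243),(377,219),(292,225),(364,151),(431,239),(385,278),(250,141),(220,225),(300,300)]: print(p,np.round(h(*p),4))
E
```

```text
[128 144  21  25 176] [139.14772727 156.69886364] 1.3497686
[363 204  30  30 511] [378.74559687 218.16046967] 1.3304949
[201 226  10  12 104] [205.41346154 231.47115385] 1.2641902
(207, 231) [0.5139 0.1458 0.0822]
(168, 237) [0.498  0.2419 0.0799]
(129, 243) [0.4822 0.337  0.0823]
(377, 219) [ 0.5505 -0.284   0.0134]
(292, 225) [ 0.5316 -0.0633  0.0567]
(364, 151) [ 0.7277 -0.2503  0.0104]
(431, 239) [ 0.5006 -0.4236  0.0117]
(385, 278) [ 0.399  -0.3048  0.0136]
(250, 141) [ 0.7535  0.0485 -0.004 ]
(220, 225) [0.5303 0.123  0.0055]
(300, 300) [ 0.3382 -0.0876 -0.0009]
```

View pics/crop1.png

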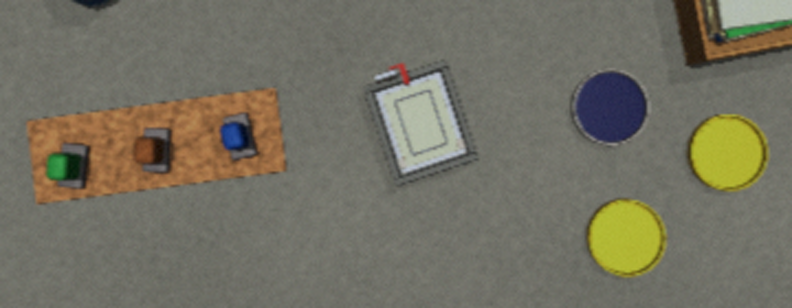

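View pics/crop2.png

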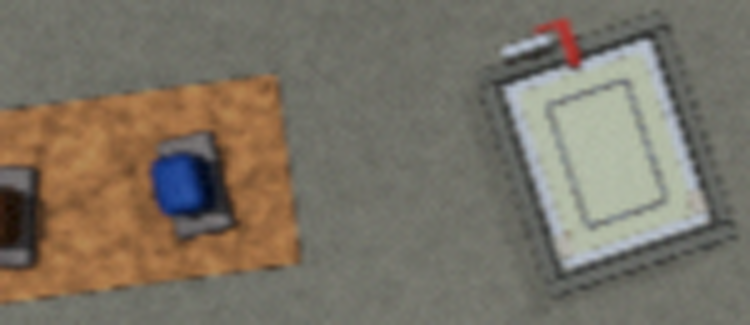

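The crop confirms it: the blue grip is nearest the stand, and the dark-blue pad is in a grey tin. The yellow ones are look-alikes. Next I'll work out a move above the stamp for a closer wrist view.

```bash
cat >> h.py <<'E'
from scipy.spatial.transform import Rotation as Ro
def goal(s,p,ang):
    """ang: heading of tool x in world, tool y down"""
    R=s["tool_rot"]; a=np.radians(ang); x=np.array([np.cos(a),np.sin(a),0]); y=np.array([0,0,-1.]); G=np.c_[x,y,np.cross(x,y)]
    sh=R.T@(np.array(p)-s["position"])*100; rv=Ro.from_matrix(R.T@G).as_rotvec(degrees=True)
    return np.round(sh,2),np.round(rv,2)
E
python3 - <<'E'
from h import *
from rig import manip
s=manip.observe(); w=load("wrist0"); T=w["camera_from_world"]; c=-T[:3,:3].T@T[:3,3]
print("cam in tool",s["tool_rot"].T@(c-s["position"]), "look",s["tool_rot"].T@(-T[2,:3]),"up",s["tool_rot"].T@T[1,:3])
print(goal(s,[0.49,0.145,0.25],-78))
E
```

```text
cam in tool [-0.00034169 -0.12322671  0.06660834] look [-2.22813344e-04  9.64359515e-01 -2.64595306e-01] up [-8.52809017e-04  2.64595033e-01  9.64359239e-01]
(array([21.56, -0.  , 38.67]), array([ 2.000e-02, -3.634e+01,  8.000e-02]))
```

Call:
step_arm:
  steps:
    - [[5.4, 0, 9.7, 0, -9, 0], [10.8, 0, 19.3, 0, -18, 0], [16.2, 0, 29, 0, -27, 0], [21.6, 0, 38.7, 0, -36, 0], [21.6, 0, 38.7, 0, -36, 0], [21.6, 0, 38.7, 0, -36, 0], [21.6, 0, 38.7, 0, -36, 0], [21.6, 0, 38.7, 0, -36, 0], [21.6, 0, 38.7, 0, -36, 0]]
  fingers: 1

```text
time: 1.27
position: [0.49, 0.1442, 0.2495]
tool_rot: [[0.201, -0.001, 0.98], [-0.98, -0.001, 0.201], [0.001, -1.0, -0.002]]
wrist_force: [-0.7, 0.8, -0.3]
width: 0.0854
```

```bash
cat > snap.py <<'E'
import sys
from h import *
from rig import manip
n=sys.argv[1]; tag=sys.argv[2]
d=manip.get_image(n); np.savez(f"pics/{n}{tag}.npz",**d); cv2.imwrite(f"pics/{n}{tag}.png",d["image"][:,:,::-1])
s=manip.observe(); print(s["time"],np.round(s["position"],4),np.round(s["wrist_force"],2),round(s["width"],4)); print(np.round(s["tool_rot"],4).tolist())
E
python3 snap.py wrist 1
```

```text
1.325 [0.4897 0.1449 0.2497] [ 0.46 -0.27  0.85] 0.0854
[[0.202, -0.0011, 0.9794], [-0.9794, -0.0013, 0.202], [0.001, -1.0, -0.0013]]
```

View pics/wrist1.png

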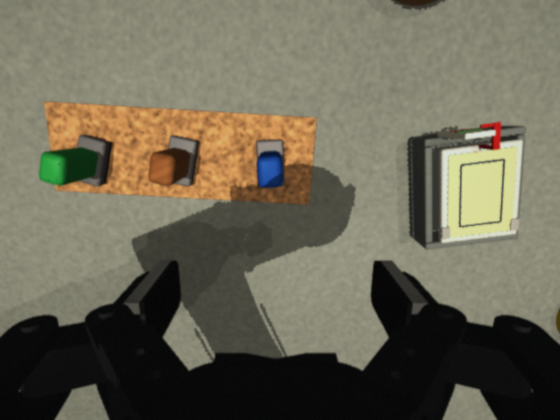

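The wrist view shows the blue stamp at (270,165) and the stand's printed frame at (482,193). I'll measure both here.

```bash
cat >> h.py <<'E'
def cloud(d):
    K=d["camera_matrix"];T=d["camera_from_world"];Z=d["range_z"].astype(float)
    v,u=np.indices(Z.shape); c=np.stack([(u-K[0,2])/K[0,0]*Z,-(v-K[1,2])/K[1,1]*Z,-Z],-1)
    return (c-T[:3,3])@T[:3,:3]
E
cat > meas.py <<'E'
import sys
from h import *
d=load(sys.argv[1]); im=d["image"]; hsv=cv2.cvtColor(im,cv2.COLOR_RGB2HSV); P=cloud(d)
blue=((hsv[...,0]>105)&(hsv[...,0]<130)&(hsv[...,1]>130)&(hsv[...,2]>60))
blue[260:]=0; blue[:,350:]=0
n,l,st,ce=cv2.connectedComponentsWithStats(blue.astype(np.uint8)); i=1+np.argmax(st[1:,4]); b=l==i
z=P[...,2]; print("blue",st[i],"zmax",np.percentile(z[b],[5,50,90,99]))
top=b&(z>np.percentile(z[b],97)-0.006); print("top px",top.sum(),"rect via plane .083",rect(pts(d,top,.083)),"mean",pts(d,top,.083).mean(0))
x0,y0,w,h=st[i,:4]
box=np.zeros_like(b); box[y0-30:y0+h+20,x0-20:x0+w+20]=1
base=box&(z>0.012)&(z<0.026)&(hsv[...,1]<70); print("base px",base.sum(),rect(pts(d,base,.021)))
# card: pale yellow-green
reg=np.zeros_like(b); reg[100:260,410:530]=1
card=reg&(hsv[...,1]>60)&(hsv[...,0]>22)&(hsv[...,0]<40)&(hsv[...,2]>140)&(z>.045)&(z<.07)
print("card z",np.median(z[card]),card.sum(),rect(pts(d,card,.058)))
cm=cv2.morphologyEx(card.astype(np.uint8),cv2.MORPH_CLOSE,np.ones((7,7)))
dark=(cm>0)&(hsv[...,2]<140)&reg
n,l,st,ce=cv2.connectedComponentsWithStats(dark.astype(np.uint8)); i=1+np.argmax(st[1:,4]); print("frame",st[i],rect(pts(d,l==i,.058)))
cv2.imwrite("pics/m.png",np.dstack([base*255,dark*255,top*255]).astype(np.uint8)//2+im[:,:,::-1]//2)
v=slice(90,270)
cv2.imwrite("pics/mc.png",cv2.resize(cv2.imread("pics/m.png")[90:260,230:550],None,fx=2.5,fy=2.5))
E
python3 meas.py wrist1
```

```text
blue [258 155  25  32 723] zmax [0.07910046 0.08197569 0.08313552 0.08404387]
top px 714 rect via plane .083 (array([513. , 154.3]), array([27.3, 21.9]), 11.6) mean [0.51321984 0.15465556]
base px 324 (array([512.8, 155.1]), array([49.1, 28.3]), 12.0)
card z 0.05804412055225475 5026 (array([529.9, -57.8]), array([85.7, 65.5]), 19.2)
frame [459 159  46  68 318] (array([529.8, -58.1]), array([65.3, 43.3]), 19.2)
```

View pics/mc.png

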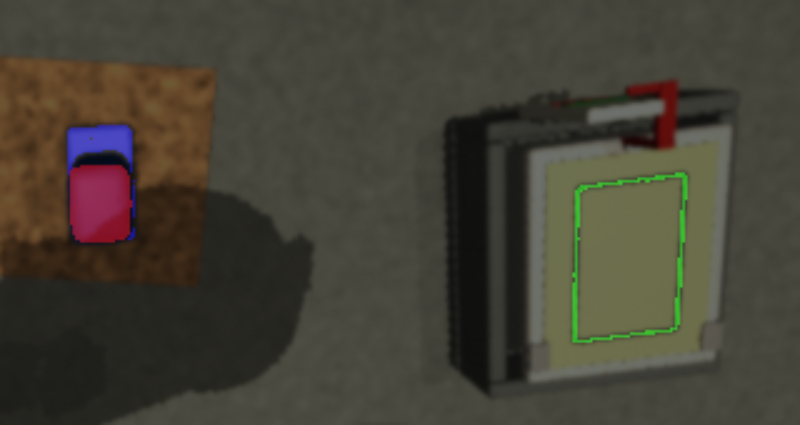

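```bash
python3 - <<'E'
from h import *
d=load("top0"); im=d["image"]; hsv=cv2.cvtColor(im,cv2.COLOR_RGB2HSV)
blue=((hsv[...,0]>105)&(hsv[...,0]<130)&(hsv[...,1]>120)&(hsv[...,2]>50))
b=blue.copy(); b[:,:195]=0;b[:,215:]=0;b[:220]=0;b[245:]=0
P=cloud(d)
bb=b&(P[...,2]>.076); print("stamp",b.sum(),bb.sum(),rect(pts(d,bb,.083)))
reg=np.zeros_like(b);reg[195:255,265:320]=1
z=P[...,2]; tb=reg&(z>.05)&(z<.064)&(hsv[...,2]>150); print("table",tb.sum(),rect(pts(d,tb,.058)))
print(hsv[225,292],hsv[215,283])
tin=np.zeros_like(b); tin[195:245,350:405]=1; tin&=(hsv[...,0]>105)&(hsv[...,0]<130)&(hsv[...,1]>90)
Q=pts(d,tin,.012); print("pad",tin.sum(),cv2.minEnclosingCircle((Q*1000).astype(np.float32)),Q.mean(0))
for n in ["scene0"]:
    e=load(n);h2=cv2.cvtColor(e["image"],cv2.COLOR_RGB2HSV)
    m=(h2[...,0]>105)&(h2[...,0]<135)&(h2[...,1]>90);r=np.zeros_like(m);r[220:255,160:205]=1;m&=r
    Q=pts(e,m,.012);print("pad scene",m.sum(),cv2.minEnclosingCircle((Q*1000).astype(np.float32)),Q.mean(0))
    m=(h2[...,0]>105)&(h2[...,0]<135)&(h2[...,1]>90);r=np.zeros_like(m);r[185:220,322:345]=1;m&=r
    Pm=cloud(e)[m]; print("stamp scene",Pm[Pm[:,2]>.078].mean(0))
E
```

```text
stamp 104 82 (array([513. , 150.7]), array([28. , 20.9]), 19.5)
table 1071 (array([531. , -60.2]), array([95.6, 76.1]), 19.1)
[ 44  26 188] [ 48  17 153]
pad 736 ((552.5584716796875, -284.86920166015625), 39.820343017578125) [ 0.55240695 -0.28500639]Traceback (most recent call last):
  File "<stdin>", line 15, in <module>
cv2.error: OpenCV(4.12.0) /io/opencv/modules/imgproc/src/shapedescr.cpp:201: error: (-215:Assertion failed) count >= 0 && (depth == CV_32F || depth == CV_32S) in function 'minEnclosingCircle'
```

```bash
python3 - <<'E'
from h import *
from rig import manip
s=manip.observe()
print(goal(s,[0.513,0.1535,0.15],-78))
E
```

```text
(array([-0.38,  9.97,  2.47]), array([ 0.08, -0.34,  0.06]))
```

Call:
step_arm:
  steps:
    - [[-0.4, 5, 2.5, 0, 0, 0], [-0.4, 10, 2.5, 0, 0, 0], [-0.4, 10, 2.5, 0, 0, 0], [-0.4, 10, 2.5, 0, 0, 0], [-0.4, 10, 2.5, 0, 0, 0]]

```text
time: 1.95
position: [0.5144, 0.1548, 0.1524]
tool_rot: [[0.203, 0.003, 0.979], [-0.979, 0.001, 0.203], [-0.0, -1.0, 0.003]]
wrist_force: [-0.7, 0.4, -0.4]
width: 0.0857
```

```bash
python3 snap.py wrist 2
```

```text
2.0 [0.5143 0.1546 0.1521] [-0.52 -0.05 -0.92] 0.0857
[[0.2027, 0.0028, 0.9792], [-0.9792, 0.0008, 0.2027], [-0.0002, -1.0, 0.0029]]
```

View pics/wrist2.png

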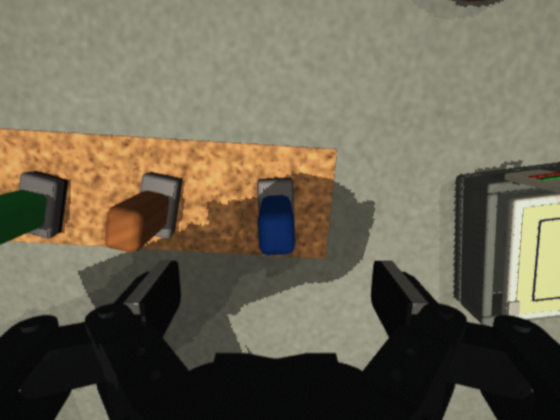

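Closer wrist view: the blue grip's top is at about (276,225) and the jaws' midline is at column ~275, so it is well centred. I'll measure it from here.

```bash
python3 meas.py wrist2 | head -3; python3 - <<'E'
from h import *
from rig import manip
s=manip.observe()
print(goal(s,[0.5135,0.154,0.061],-78), s["q"])
E
```

```text
blue [ 259  214   35   41 1270] zmax [0.08005639 0.0820106  0.08308607 0.08387041]
top px 1270 rect via plane .083 (array([513.3, 154.7]), array([26.6, 21.3]), 15.4) mean [0.5135407  0.15471398]
base px 474 (array([522.1, 156.8]), array([24.3, 28.7]), 11.8)
(array([ 0.04,  9.11, -0.11]), array([-0.17, -0.31, -0.01])) [ 3.34708328e+01  1.59515609e+01 -6.61472001e+00  5.31198891e-02
 -6.72753846e+01  6.82024504e+01]Traceback (most recent call last):
  File "meas.py", line 18, in <module>
    n,l,st,ce=cv2.connectedComponentsWithStats(dark.astype(np.uint8)); i=1+np.argmax(st[1:,4]); print("frame",st[i],rect(pts(d,l==i,.058)))
                                                                           ~~~~~~~~~^^^^^^^^^^
    return _wrapfunc(a, 'argmax', axis=axis, out=out, **kwds)
    return bound(*args, **kwds)
ValueError: attempt to get argmax of an empty sequence
```

Call:
step_arm:
  steps:
    - [[0, 3, -0.1, 0, 0, 0], [0, 6, -0.1, 0, 0, 0], [0, 9.1, -0.1, 0, 0, 0], [0, 9.1, -0.1, 0, 0, 0], [0, 9.1, -0.1, 0, 0, 0]]

```text
time: 2.62
position: [0.5147, 0.1549, 0.063]
tool_rot: [[0.203, 0.006, 0.979], [-0.979, 0.002, 0.203], [-0.001, -1.0, 0.006]]
wrist_force: [0.8, 0.2, 0.4]
width: 0.0858
```

Call:
step_arm:
  steps:
    - [[0, 0, 0, 0, 0, 0], [0, 0, 0, 0, 0, 0], [0, 0, 0, 0, 0, 0], [0, 0, 0, 0, 0, 0], [0, 0, 0, 0, 0, 0], [0, 0, 0, 0, 0, 0]]
  fingers: -1

```text
time: 3.38
position: [0.515, 0.1551, 0.0634]
tool_rot: [[0.203, 0.006, 0.979], [-0.979, 0.002, 0.203], [-0.001, -1.0, 0.007]]
wrist_force: [-0.4, 0.5, 3.8]
width: 0.0234
```

```bash
python3 snap.py wrist 3; python3 snap.py scene 3
```

```text
3.425 [0.515  0.1551 0.0634] [-1.2   0.26  6.19] 0.0233
[[0.2033, 0.0063, 0.9791], [-0.9791, 0.0021, 0.2033], [-0.0007, -1.0, 0.0066]]
3.475 [0.515  0.1551 0.0634] [-0.44  0.35  4.88] 0.0234
[[0.2033, 0.0064, 0.9791], [-0.9791, 0.0021, 0.2033], [-0.0008, -1.0, 0.0067]]
```

View pics/wrist3.png

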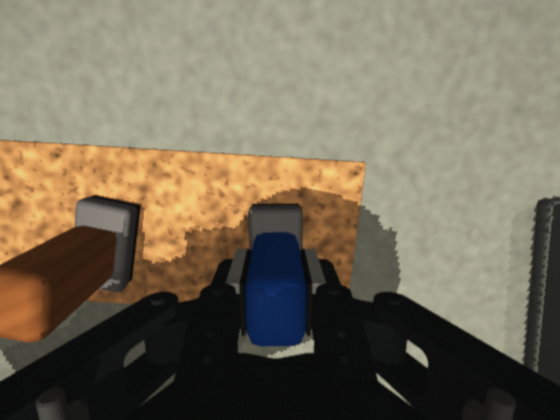

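The blue stamp is between the pads, its top at about (275,270), and the opening is 23.4 mm. I'll lift it.

Call:
step_arm:
  steps:
    - [[0, -3, 0, 0, 0, 0], [0, -7, 0, 0, 0, 0], [0, -11, 0, 0, 0, 0], [0, -14, 0, 0, 0, 0], [0, -14, 0, 0, 0, 0], [0, -14, 0, 0, 0, 0]]

```text
time: 4.22
position: [0.5133, 0.1546, 0.2019]
tool_rot: [[0.203, 0.004, 0.979], [-0.979, 0.001, 0.203], [-0.001, -1.0, 0.004]]
wrist_force: [0.1, -0.1, -2.0]
width: 0.0233
```

```bash
python3 snap.py wrist 4; python3 - <<'E'
from h import *
from rig import manip
print(goal(manip.observe(),[0.52,-0.13,0.2],-78))
E
```

```text
4.275 [0.5132 0.1545 0.2016] [-0.79 -0.11 -0.99] 0.0232
[[0.203, 0.0032, 0.9792], [-0.9792, 0.001, 0.203], [-0.0003, -1.0, 0.0033]]
(array([28.  ,  0.14, -5.11]), array([-0.19, -0.29, -0.02]))
```

View pics/wrist4.png

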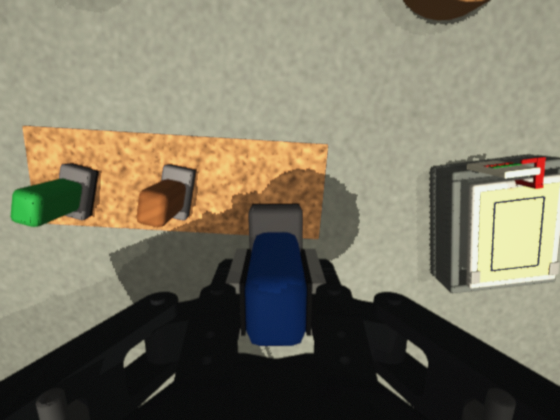

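The stamp is lifted. It sits at (275,285) in the view and the card frame is at (518,233). Both are visible, so I'll measure the stamp's offset in the hand and the frame again.

```bash
cat > hold.py <<'E'
import sys
from h import *
from rig import manip
d=load(sys.argv[1]); s=manip.observe(); im=d["image"]; hsv=cv2.cvtColor(im,cv2.COLOR_RGB2HSV); P=cloud(d)
R=s["tool_rot"]; L=(P-s["position"])@R   # tool coords
reg=np.zeros(hsv.shape[:2],bool); reg[190:360,200:350]=1
b=reg&(hsv[...,0]>105)&(hsv[...,0]<130)&(hsv[...,1]>130)
Pt=L[b]; q=np.percentile(Pt[:,1],2); t=b&(L[...,1]<q+.003)
print("grip top y(tool)",q,"x,z range mm",np.round(np.percentile(L[t][:,0],[1,99])*1000,1),np.round(np.percentile(L[t][:,2],[1,99])*1000,1))
g=reg&(hsv[...,1]<60)&(L[...,1]>.03)&(L[...,1]<.06)
G=L[g]; print("base n",g.sum(),"y",np.median(G[:,1]),"x",np.round(np.percentile(G[:,0],[1,99])*1000,1),"zmax",np.round(np.percentile(G[:,2],[1,50,99])*1000,1))
E
python3 hold.py wrist4; sed -e 's/reg\[100:260,410:530\]/reg[150:300,430:560]/' meas.py > meas4.py; python3 meas4.py wrist4 | tail -2
```

```text
grip top y(tool) -0.020298708147060134 x,z range mm [-10.5   9.5] [-14.7  11. ]
base n 1593 y 0.04295331794188596 x [-15.   13.6] zmax [ 1.  16.2 23. ]Traceback (most recent call last):
  File "meas4.py", line 6, in <module>
    n,l,st,ce=cv2.connectedComponentsWithStats(blue.astype(np.uint8)); i=1+np.argmax(st[1:,4]); b=l==i
                                                                           ~~~~~~~~~^^^^^^^^^^
    return _wrapfunc(a, 'argmax', axis=axis, out=out, **kwds)
    return bound(*args, **kwds)
ValueError: attempt to get argmax of an empty sequence
```

Call:
step_arm:
  steps:
    - [[5, 0, -1, 0, 0, 0], [11, 0, -2, 0, 0, 0], [17, 0, -3, 0, 0, 0], [23, 0, -4, 0, 0, 0], [28, 0, -5, 0, 0, 0], [28, 0, -5, 0, 0, 0], [28, 0, -5, 0, 0, 0], [28, 0, -5, 0, 0, 0]]

```text
time: 5.28
position: [0.521, -0.1289, 0.2008]
tool_rot: [[0.204, 0.002, 0.979], [-0.979, 0.001, 0.204], [-0.001, -1.0, 0.002]]
wrist_force: [0.4, -0.9, -1.0]
width: 0.0232
```

```bash
python3 snap.py wrist 5; python3 snap.py top 5 >/dev/null
```

```text
5.325 [ 0.5211 -0.1288  0.2011] [-0.02 -0.52 -0.39] 0.0233
[[0.2046, 0.0026, 0.9788], [-0.9788, 0.0011, 0.2046], [-0.0005, -1.0, 0.0028]]
```

View pics/wrist5.png

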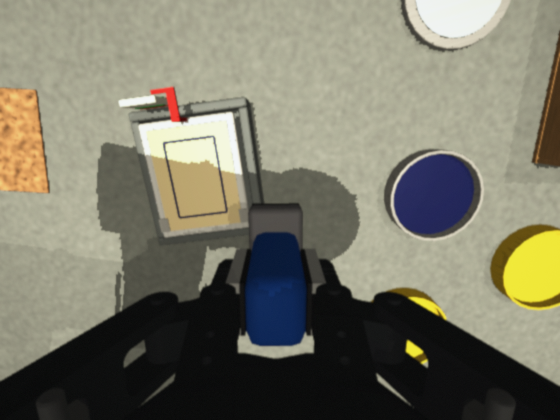

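The view shows the tin's dark pad at (436,194) and the card frame at (195,177). I'll measure both from here.

```bash
python3 - <<'E'
from h import *
from rig import manip
d=load("wrist5"); im=d["image"]; hsv=cv2.cvtColor(im,cv2.COLOR_RGB2HSV); s=manip.observe()
m=(hsv[...,0]>105)&(hsv[...,0]<130)&(hsv[...,1]>110); m[:, :380]=0; m[250:]=0;m[:140]=0
P=cloud(d); print("pad z",np.median(P[m][:,2]))
Q=pts(d,m,.012); print("pad",cv2.minEnclosingCircle((Q*1000).astype(np.float32)),Q.mean(0), rect(Q))
# rim: circle from height
k=(P[...,2]>.018)&(P[...,2]<.026); k[:, :380]=0; k[250:]=0;k[:140]=0; k[:,490:]=0
Q2=pts(d,k,.022); print("rim",k.sum(),cv2.fitEllipse(cv2.convexHull((Q2*1000).astype(np.float32))))
v=hsv[...,2]; reg=np.zeros_like(m); reg[130:222,157:234]=1
bh=cv2.morphologyEx(v,cv2.MORPH_BLACKHAT,np.ones((7,7)))
f=reg&(bh>45)
n,l,st,ce=cv2.connectedComponentsWithStats(f.astype(np.uint8)); i=1+np.argmax(st[1:,4]); print("frame",st[i],rect(pts(d,l==i,.058)))
for c in ([0.5522,-0.2835],): print(goal(s,[c[0]+.002,c[1],.13],-78))
E
```

```text
pad z 0.011533987952477148
pad ((551.2501831054688, -281.9463195800781), 40.377567291259766) [ 0.55200143 -0.28258373] (array([ 551.1, -282.5]), array([76.9, 78.5]), 41.4)
rim 1114 ((551.9515991210938, -280.1269836425781), (88.80546569824219, 90.37696838378906), 171.2135467529297)
frame [163 136  65  83 597] (array([529.6, -58.1]), array([65.9, 43.8]), 19.2)
(array([15.82,  7.12,  0.05]), array([-0.17, -0.19, -0.02]))
```

Call:
step_arm:
  steps:
    - [[5, 0, 0.1, 0, 0, 0], [10, 0, 0.1, 0, 0, 0], [15.7, 0, 0.1, 0, 0, 0], [15.7, 4, 0.1, 0, 0, 0], [15.7, 8, 0.1, 0, 0, 0], [15.7, 11, 0.1, 0, 0, 0], [15.7, 11, 0.1, 0, 0, 0], [15.7, 11, 0.1, 0, 0, 0]]

```text
time: 6.38
position: [0.5557, -0.2822, 0.0928]
tool_rot: [[0.206, 0.005, 0.979], [-0.979, -0.0, 0.206], [0.001, -1.0, 0.005]]
wrist_force: [0.3, -1.1, -0.1]
width: 0.0236
```

```bash
python3 snap.py wrist 6; python3 snap.py scene 6; python3 -c "
import cv2;a=cv2.imread('pics/scene6.png')[150:290,80:300];cv2.imwrite('pics/s6c.png',cv2.resize(a,None,fx=3.5,fy=3.5))"
```

```text
6.425 [ 0.5559 -0.2823  0.0932] [-0.55  0.25 -1.06] 0.0232
[[0.2056, 0.006, 0.9786], [-0.9786, -0.0003, 0.2056], [0.0016, -1.0, 0.0058]]
6.475 [ 0.5559 -0.2823  0.0933] [ 0.03  0.27 -1.65] 0.0233
[[0.2054, 0.0063, 0.9787], [-0.9787, -0.0002, 0.2054], [0.0015, -1.0, 0.0061]]
```

View pics/s6c.png

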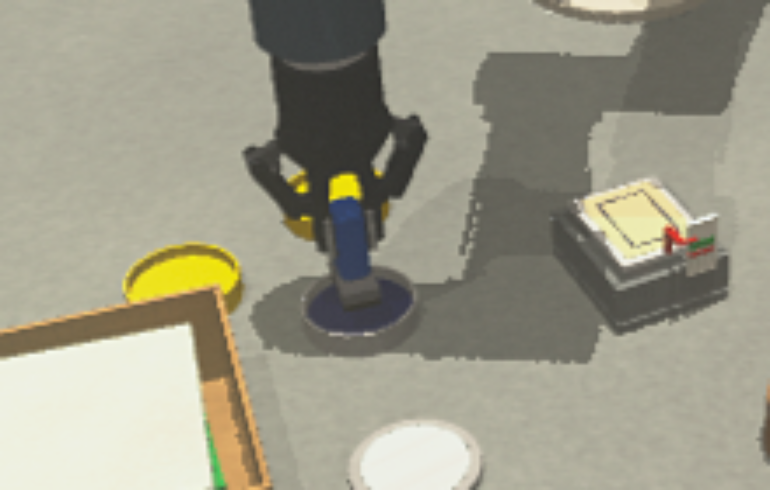

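View pics/wrist6.png

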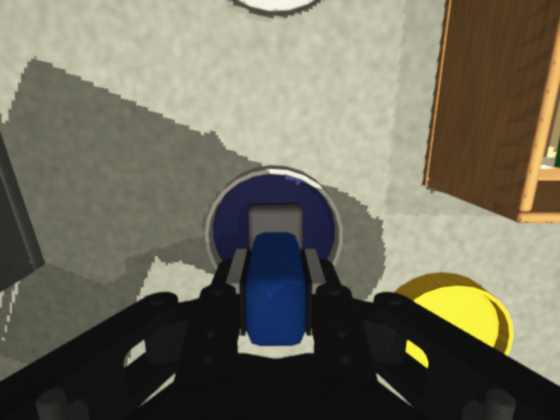

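The stamp hangs centred over the dark pad: base front at (275,215), tin circle centred at about (273,230). I'll lower it gently.

Call:
step_arm:
  steps:
    - [[0, 1, 0, 0, 0, 0], [0, 1.7, 0, 0, 0, 0], [0, 2.1, 0, 0, 0, 0], [0, 2.1, 0, 0, 0, 0]]

```text
time: 6.98
position: [0.5558, -0.2824, 0.0725]
tool_rot: [[0.206, 0.006, 0.979], [-0.979, -0.0, 0.206], [0.002, -1.0, 0.006]]
wrist_force: [-0.8, 1.1, 1.2]
width: 0.0236
```

Call:
step_arm:
  steps:
    - [[0, 0.1, 0, 0, 0, 0], [0, 0.2, 0, 0, 0, 0], [0, 0.3, 0, 0, 0, 0], [0, 0.3, 0, 0, 0, 0], [0, 0.3, 0, 0, 0, 0]]

```text
time: 7.6
position: [0.5559, -0.2824, 0.0724]
tool_rot: [[0.206, 0.007, 0.978], [-0.978, -0.001, 0.206], [0.003, -1.0, 0.007]]
wrist_force: [-6.3, 4.7, 17.2]
width: 0.0233
```

```bash
for i in a b; do python3 snap.py wrist 7$i|head -1; done; python3 snap.py scene 7;python3 -c "
import cv2;a=cv2.imread('pics/scene7.png')[150:290,80:300];cv2.imwrite('pics/s7c.png',cv2.resize(a,None,fx=3.5,fy=3.5))"
```

```text
7.65 [ 0.5559 -0.2824  0.0724] [-6.15  4.22 17.31] 0.0234
7.7 [ 0.5559 -0.2825  0.0724] [-6.09  5.26 16.22] 0.0236
7.75 [ 0.5559 -0.2824  0.0724] [-7.44  5.45 16.27] 0.0232
[[0.2062, 0.0074, 0.9785], [-0.9785, -0.0014, 0.2063], [0.0029, -1.0, 0.0069]]
```

View pics/s7c.png

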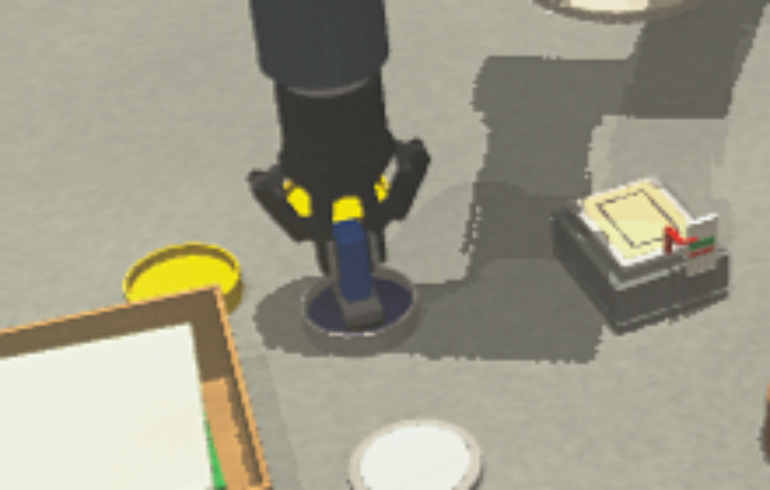

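The stamp face is down inside the tin on the dark pad, at (362,315) in the crop. It presses with about 16 N, and the TCP height of 72.4 mm matches a face height of 12.0 mm. Next: lift and go to the stand.

Call:
step_arm:
  steps:
    - [[0, -0.5, 0, 0, 0, 0], [0, -3, 0, 0, 0, 0], [0, -7, 0, 0, 0, 0], [0, -10, 0, 0, 0, 0], [0, -12, 0, 0, 0, 0], [0, -12, 0, 0, 0, 0]]

```text
time: 8.5
position: [0.5559, -0.2827, 0.1938]
tool_rot: [[0.206, 0.011, 0.978], [-0.979, -0.002, 0.206], [0.005, -1.0, 0.01]]
wrist_force: [-0.8, 0.6, -2.5]
width: 0.0233
```

```bash
python3 - <<'E'
from h import *
from rig import manip
s=manip.observe()
print(s["time"],goal(s,[0.5316,-0.0573,.17],-70.8))
E
```

```text
8.5 (array([-22.56,   2.3 ,   2.24]), array([-0.55, -7.3 ,  0.3 ]))
```

Call:
step_arm:
  steps:
    - [[-5, 0, 0.5, 0, -2, 0], [-10, 0.5, 1, -0.5, -4, 0.3], [-16, 1.5, 1.6, -0.5, -6, 0.3], [-22.5, 2.3, 2.2, -0.5, -7.3, 0.3], [-22.5, 2.3, 2.2, -0.5, -7.3, 0.3], [-22.5, 2.3, 2.2, -0.5, -7.3, 0.3], [-22.5, 2.3, 2.2, -0.5, -7.3, 0.3]]

```text
time: 9.38
position: [0.5313, -0.0591, 0.1695]
tool_rot: [[0.327, 0.0, 0.945], [-0.945, -0.0, 0.327], [0.0, -1.0, 0.0]]
wrist_force: [0.7, -0.2, -0.8]
width: 0.0233
```

```bash
python3 snap.py wrist 8; python3 hold.py wrist8; python3 - <<'E'
from h import *
from rig import manip
s=manip.observe()
print(s["time"],goal(s,[0.5316,-0.0573,.125],-70.8))
E
```

```text
9.425 [ 0.5314 -0.0592  0.1696] [-0.45  0.29 -1.23] 0.0234
[[0.3271, 0.0005, 0.945], [-0.945, 0.0001, 0.3271], [0.0001, -1.0, 0.0005]]
grip top y(tool) -0.019923630843436447 x,z range mm [-10.6   9.4] [-14.7  11. ]
base n 1613 y 0.04336583141793288 x [-15.4  13.4] zmax [ 1.3 16.2 23.1]
9.425 (array([-0.17,  4.46,  0.08]), array([-0.03, -0.11,  0.01]))
```

View pics/wrist8.png

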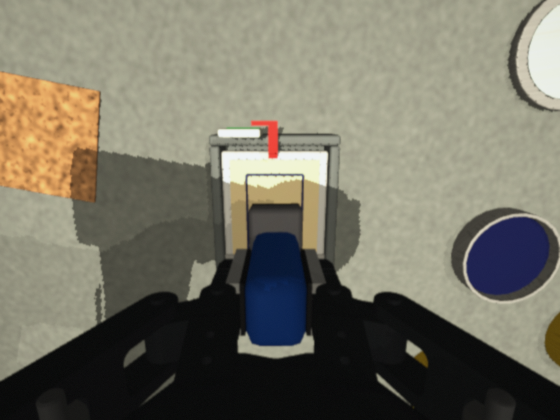

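Hold unchanged. The printed frame spans columns 247–303 with the stamp base centred in it at ~275. I'll measure the frame in tool coordinates from the same picture.

```bash
cat > fr.py <<'E'
import sys
from h import *
from rig import manip
d=load(sys.argv[1]); s=manip.observe(); r0,r1,c0,c1=map(int,sys.argv[2:6]); zc=float(sys.argv[6])
hsv=cv2.cvtColor(d["image"],cv2.COLOR_RGB2HSV); bh=cv2.morphologyEx(hsv[...,2],cv2.MORPH_BLACKHAT,np.ones((5,5)))
reg=np.zeros(bh.shape,bool); reg[r0:r1,c0:c1]=1
f=reg&(bh>35); n,l,st,ce=cv2.connectedComponentsWithStats(f.astype(np.uint8)); i=1+np.argmax(st[1:,4]); print(st[i])
v,u=np.nonzero(l==i); W=np.array([ray(d,a,b,zc) for a,b in zip(u,v)]); L=(W-s["position"])@s["tool_rot"]*1000
print("frame tool x",np.percentile(L[:,0],[2,98]),"z max",np.percentile(L[:,2],[98,100]),"-> centre z",np.percentile(L[:,2],99)-32)
top=L[L[:,2]>np.percentile(L[:,2],99)-1.5]; print("top edge slope deg",np.degrees(np.polyfit(top[:,0],top[:,2],1)[0]))
o=cv2.resize(d["image"][r0-20:r1+40,c0-30:c1+30],None,fx=5,fy=5,interpolation=cv2.INTER_CUBIC); cv2.imwrite("pics/fr_%s.png"%sys.argv[1],o[:,:,::-1])
E
python3 fr.py wrist8 168 202 240 310 .058
```

```text
[244 173  61  29 327]
frame tool x [-23.26035801  20.10211924] z max [31.55148824 31.55699438] -> centre z -0.44575868579282485
top edge slope deg -0.7073704424332063
```

View pics/fr_wrist8.png

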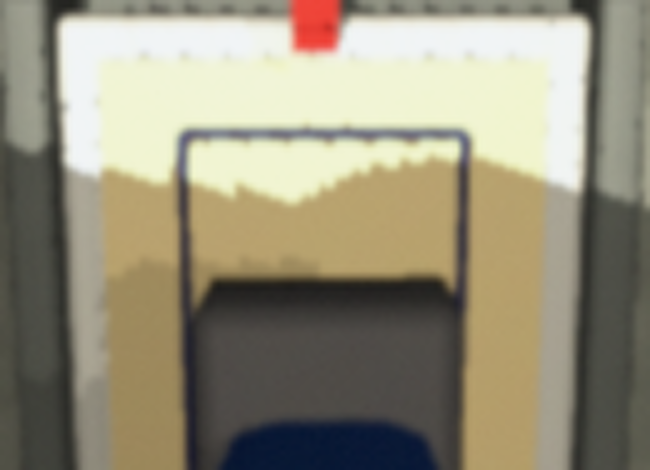

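Call:
step_arm:
  steps:
    - [[-0.1, 1.5, 0.1, 0, 0, 0], [-0.1, 3, 0.1, 0, 0, 0], [-0.1, 4.4, 0.1, 0, 0, 0], [-0.1, 4.4, 0.1, 0, 0, 0], [-0.1, 4.4, 0.1, 0, 0, 0]]

```text
time: 10.05
position: [0.5323, -0.058, 0.1259]
tool_rot: [[0.327, 0.001, 0.945], [-0.945, -0.0, 0.327], [0.001, -1.0, 0.001]]
wrist_force: [0.5, 0.2, -1.1]
width: 0.0236
```

```bash
python3 snap.py wrist 9; python3 hold.py wrist9; python3 fr.py wrist9 178 205 235 315 .058
```

```text
10.1 [ 0.5325 -0.0579  0.1262] [ 0.47  0.9  -0.41] 0.0232
[[0.3273, 0.0016, 0.9449], [-0.9449, -0.0, 0.3273], [0.0006, -1.0, 0.0015]]
grip top y(tool) -0.019784998304393578 x,z range mm [-10.6   9.5] [-15.   10.7]
base n 1569 y 0.0435107931559015 x [-14.7  13.5] zmax [ 1.6 16.1 22.8]
[240 186  71  19 314]
frame tool x [-22.21447671  20.62637436] z max [30.01399682 30.01931501] -> centre z -1.9845248680338443
top edge slope deg -0.3695958056795409
```

View pics/wrist9.png

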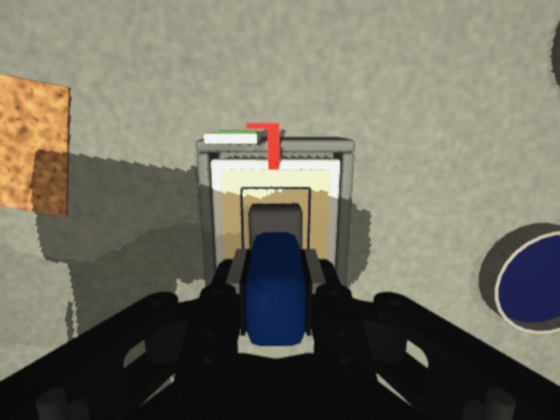

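The stamp is centred in the frame: frame centre at tool x −0.8, z −2.2 mm; stamp at −0.7, −2.1 mm. I'll press down in stages.

Call:
step_arm:
  steps:
    - [[0, 0.4, 0, 0, 0, 0], [0, 0.8, 0, 0, 0, 0], [0, 1.0, 0, 0, 0, 0], [0, 1.2, 0, 0, 0, 0], [0, 1.4, 0, 0, 0, 0], [0, 1.4, 0, 0, 0, 0]]

```text
time: 10.85
position: [0.5327, -0.0578, 0.1128]
tool_rot: [[0.328, 0.003, 0.945], [-0.945, -0.0, 0.328], [0.001, -1.0, 0.002]]
wrist_force: [-3.2, 1.5, 6.1]
width: 0.0231
```

```bash
python3 snap.py scene 10;python3 -c "
import cv2;a=cv2.imread('pics/scene10.png')[160:260,200:330];cv2.imwrite('pics/s10c.png',cv2.resize(a,None,fx=6,fy=6,interpolation=cv2.INTER_CUBIC))"
```

```text
10.9 [ 0.5327 -0.0579  0.1129] [-2.51  1.1   6.17] 0.0235
[[0.3275, 0.0026, 0.9448], [-0.9448, -0.0001, 0.3276], [0.0009, -1.0, 0.0024]]
```

View pics/s10c.png

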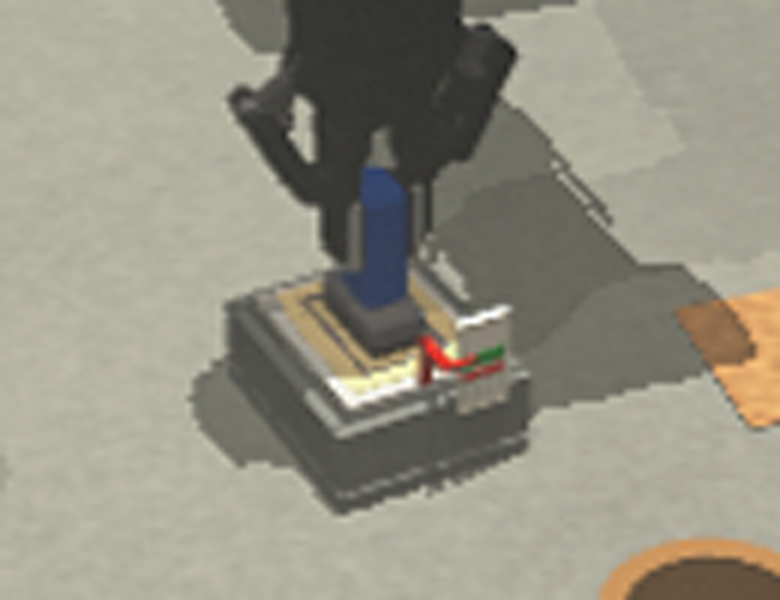

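The red pointer is just entering the green band, at (470,358) in the crop. Travel is about 5.5 mm by TCP height, so 3.5 mm more.

Call:
step_arm:
  steps:
    - [[0, 0.1, 0, 0, 0, 0], [0, 0.2, 0, 0, 0, 0], [0, 0.3, 0, 0, 0, 0], [0, 0.4, 0, 0, 0, 0], [0, 0.4, 0, 0, 0, 0], [0, 0.4, 0, 0, 0, 0], [0, 0.4, 0, 0, 0, 0], [0, 0.4, 0, 0, 0, 0]]

```text
time: 11.9
position: [0.5327, -0.0579, 0.1098]
tool_rot: [[0.328, 0.003, 0.945], [-0.945, -0.0, 0.328], [0.001, -1.0, 0.003]]
wrist_force: [-4.3, 1.0, 7.2]
width: 0.0237
```

```bash
python3 snap.py scene 11;python3 -c "
import cv2;a=cv2.imread('pics/scene11.png')[160:260,200:330];cv2.imwrite('pics/s11c.png',cv2.resize(a,None,fx=6,fy=6,interpolation=cv2.INTER_CUBIC))"; python3 snap.py wrist 11; python3 hold.py wrist11; python3 fr.py wrist11 178 205 225 325 .049
```

```text
11.95 [ 0.5327 -0.0578  0.1098] [-4.01  1.16  7.65] 0.0231
[[0.3278, 0.0032, 0.9447], [-0.9447, -0.0001, 0.3278], [0.0012, -1.0, 0.003]]
12.0 [ 0.5327 -0.0578  0.1098] [-3.63  0.85  7.77] 0.0234
[[0.3278, 0.0031, 0.9447], [-0.9448, -0.0002, 0.3278], [0.0012, -1.0, 0.0029]]
grip top y(tool) -0.020124019651025053 x,z range mm [-10.5   9.6] [-14.6  11. ]
base n 1995 y 0.043421043871339084 x [-36.9  34. ] zmax [-7.5 17.  29.5]
[238 190  75  15 274]
frame tool x [-22.09417294  20.97107077] z max [29.22699005 29.23135596] -> centre z -2.769684115995098
top edge slope deg -0.3216279150645131
```

View pics/s11c.png

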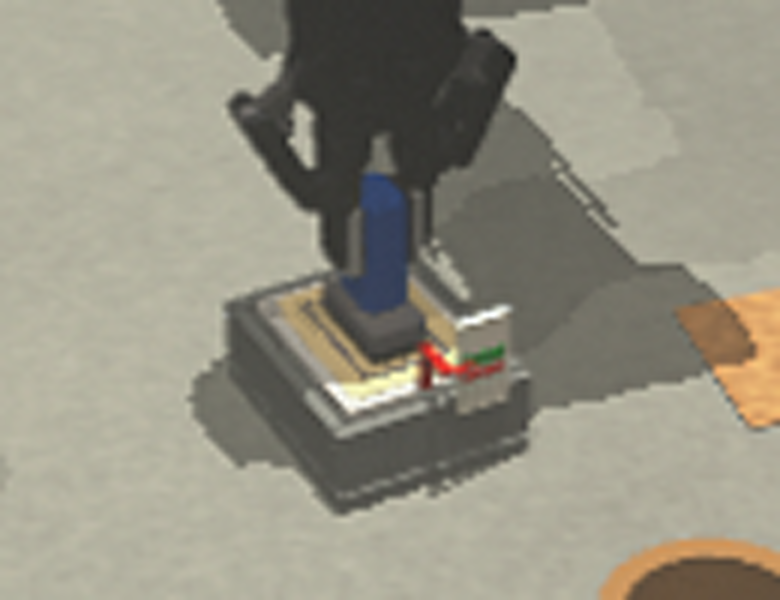

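View pics/wrist11.png

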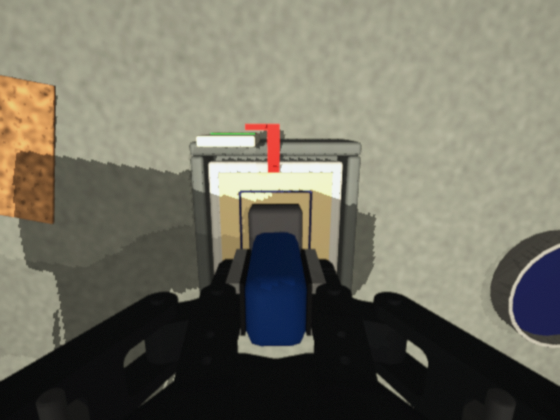

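The pointer is at about (462,368) in the crop, at the lower edge of green. It stands in front of the plate, and the camera looks down, so it appears low. I'll cross-check the table height from depth.

```bash
python3 - <<'E'
from h import *
def cz(n):
    d=load(n);P=cloud(d);hsv=cv2.cvtColor(d["image"],cv2.COLOR_RGB2HSV)
    # card region by world coordinates near card +x side
    c=np.array([.5297,-.058]);a=np.radians(19.2);R=np.array([[np.cos(a),np.sin(a)],[-np.sin(a),np.cos(a)]])
    q=(P[...,:2]-c)@R.T
    m=(abs(q[...,1])<.028)&(q[...,0]>.031)&(q[...,0]<.041)&(P[...,2]>.03)&(P[...,2]<.07)
    f=(abs(q[...,1])<.05)&(abs(q[...,0]-.0545)<.004)&(P[...,2]>.03)&(P[...,2]<.055)
    # red pointer
    r=((hsv[...,0]<6)|(hsv[...,0]>174))&(hsv[...,1]>150)&(abs(q[...,0])<.09)&(abs(q[...,1])<.04)
    print(n,m.sum(),"card z",np.median(P[m][:,2]),"frame z",f.sum(),np.median(P[f][:,2]),"red",r.sum(),np.round(np.percentile(P[r][:,2],[5,25,50,75,95]),4),np.round(np.percentile(q[r][:,0],[5,50,95]),4))
for n in ["wrist1","wrist5","wrist9","wrist11","scene0","scene6","scene10","scene11"]: cz(n)
E
```

```text
wrist1 596 card z 0.0581505092373692 frame z 496 0.04518559476798132 red 268 [0.0602 0.0777 0.0787 0.0794 0.0801] [0.0481 0.0592 0.0695]
wrist5 877 card z 0.058240487683823984 frame z 1017 0.04544191083858086 red 389 [0.0665 0.0784 0.079  0.0796 0.0804] [0.0473 0.0597 0.0691]
wrist9 1516 card z 0.0582093337848949 frame z 1435 0.045489020330429134 red 634 [0.078  0.0787 0.0791 0.0796 0.0803] [0.0482 0.061  0.0694]
wrist11 1629 card z 0.04957691119262518 frame z 1609 0.04554790021711895 red 705 [0.0692 0.07   0.0705 0.071  0.0717] [0.048  0.061  0.0691]
scene0 24 card z 0.05716622800942913 frame z 52 0.04358970312883581 red 17 [0.0603 0.0754 0.0761 0.0788 0.0797] [0.0436 0.0619 0.0705]
scene6 27 card z 0.05678617759762051 frame z 60 0.04306759567109389 red 20 [0.0572 0.0604 0.0775 0.0782 0.0803] [0.0457 0.0617 0.0698]
scene10 30 card z 0.05108268591217774 frame z 54 0.04290306681754587 red 22 [0.0587 0.0699 0.0714 0.0728 0.0742] [0.047 0.06  0.071]
scene11 28 card z 0.04802814592329806 frame z 65 0.04214673334251526 red 18 [0.0561 0.0678 0.0691 0.0701 0.071 ] [0.0472 0.0598 0.0705]
```

Depth gives 8.6 mm of travel, from both the card and the pointer against their rest heights. That confirms the apparent pointer height is parallax. One last look from the top checks the bystanders while holding.

```bash
for i in 1 2 3 4 5 6; do python3 snap.py top 12 | head -1; done; python3 - <<'E'
from h import *
a=load("top0")["image"].astype(int);b=load("top12")["image"].astype(int)
def cen(im,x0,x1,y0,y1,lo,hi,s=90):
    h=cv2.cvtColor(im.astype(np.uint8),cv2.COLOR_RGB2HSV);m=np.zeros(h.shape[:2],bool);m[y0:y1,x0:x1]=1;m&=(h[...,0]>lo)&(h[...,0]<hi)&(h[...,1]>s);v,u=np.nonzero(m);return np.round([u.mean(),v.mean(),m.sum()],1)
for n,arg in dict(tin=(350,408,195,245,105,130),green=(115,140,230,258,45,85),tape=(225,275,115,165,5,20),mug=(110,160,130,175,95,125)).items(): print(n,cen(a,*arg),cen(b,*arg))
E
```

```text
12.05 [ 0.5327 -0.0579  0.1098] [-3.09  1.51  8.48] 0.0231
12.1 [ 0.5328 -0.0578  0.1098] [-4.08  1.2   7.24] 0.0232
12.15 [ 0.5327 -0.0578  0.1098] [-3.87  1.7   7.86] 0.0231
12.2 [ 0.5327 -0.0578  0.1098] [-3.63  1.99  6.84] 0.0237
12.25 [ 0.5327 -0.0579  0.1098] [-3.91  1.48  8.09] 0.0237
12.3 [ 0.5327 -0.0578  0.1098] [-4.19  1.6   8.5 ] 0.0235
tin [377.3 218.3 736. ] [377.4 218.3 734. ]
green [128.2 245.3 159. ] [128.3 245.3 158. ]
tape [248.9 140.4 673. ] [248.9 140.4 671. ]
mug [136.2 154.6 895. ] [136.1 154.6 890. ]
```

View pics/top12.png

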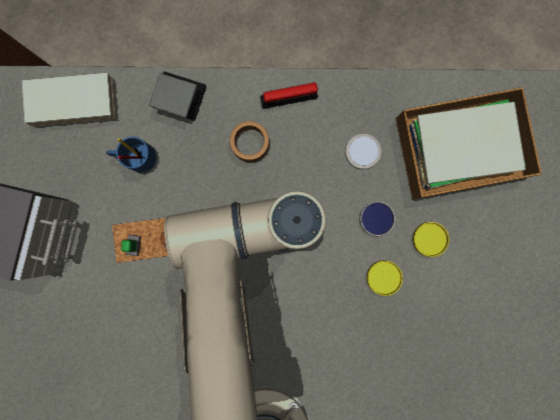

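The tin (377,218), green stamp (128,245), tape (249,140) and mug (136,155) have not moved. The lid at (364,151) looks the same. The arm hides the wood stamp, which stood undisturbed in the earlier wrist view. The hold is steady, so I'm handing it in.

```bash
python3 -c "
from rig import manip
print(manip.job_done())"
```

```text
the job is handed in; nothing more can be done
None
```

I gripped the blue stamp and inked it flat on the dark pad in the grey tin, with about 16 N and its face 12 mm above the work surface. I then set it in the printed frame and handed the job in, with no verdict reported, at about 12.3 s, still gripping it and holding the table down.

**Last checks that agreed:**
- **Table travel:** it is down about 8.6 mm by depth, from both the card and the pointer. The TCP height also gave 8.6 mm.
- **Hold:** the wrist force was steady at 7–8.5 N upward, before allowing about 1 N for the stamp's weight. The TCP was steady to 0.1 mm.
- **Placement:** the stamp was within about 1 mm and 1° of the frame. The fingertips were about 40 mm above the card.
- **Bystanders:** the tin, green stamp, tape and mug were within 0.1 pixel of their starting places in the top view. The lid looked unmoved by eye.

**Checks that disagreed or could not be made:**
- **Camera offset:** the wrist and top cameras differed by 2–4 mm in y. I used the close wrist views for the final alignment.
- **Pointer:** in the scene picture it looked slightly below the green band. It stands in front of the plate and that camera looks down, so I put this down to parallax; the depth readings agree.
- **Wood stamp:** the arm hid it in the last top picture. It stood undisturbed in the wrist view just after the lift, and I did not go near it again.

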